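# Tighten a pump cover in cross order

## Task

Seat the cover plate on the pump evenly: with the crank handles, tighten the four nuts clockwise in cross order - finish one, then the one diagonally opposite, then the other two - each by about half a turn, until you feel it pull up firm, without forcing it any further. Leave the other things on the bench alone and let go of the handles at the end.

Things in the scene. Friction and masses are not known exactly. Their poses are not given: they have to be found in the camera images.
- pump: grey cast pump housing bolted to the bench, 176 x 176 mm and 58 mm high with its gasket (foot 200 x 200 mm); origin under its centre on the bench, z up; its two steel pipe flanges point along its +x (away from the robot at yaw 0) and its -y, both below the plate
- plate: square steel cover plate, 176 x 176 x 10 mm, carried by a springy gasket on top of the pump; origin at the centre of its underside, which stands about 5 to 7 mm above the gasket at the start and 58 mm above the bench (on the gasket) when seated
- nut1: steel crank nut at the plate's far left corner at pump yaw 0 (studs on a 130 mm square; 1, 2, 3, 4 run clockwise from above; diagonals 1-3, 2-4); hub 30 mm across, 22 mm high; origin on the stud axis at the hub's underside, x along the crank arm (13 mm wide, its top 17 mm above the origin). Clockwise from above tightens, 12 mm down per turn; its angle does not tell just where it pulls up
- nut1_knob (a point): top centre of nut 1's handle: upright black cylinder, 20 mm across, 44 mm tall, spinning freely 38 mm from the stud axis; top 135-137 mm above the bench at first, 130 when tight. Turning takes 3-4 N at the handle; after 0.40 to 0.62 turn (nuts differ) it pulls up firm, then climbs about 1.5 N per mm: 8-10 N is tight, 15 N too much. Let go, it stays or eases back a few degrees
- nut2: steel crank nut at the plate's far right corner at pump yaw 0 (studs on a 130 mm square; 1, 2, 3, 4 run clockwise from above; diagonals 1-3, 2-4); hub 30 mm across, 22 mm high; origin on the stud axis at the hub's underside, x along the crank arm (13 mm wide, its top 17 mm above the origin). Clockwise from above tightens, 12 mm down per turn; its angle does not tell just where it pulls up
- nut2_knob (a point): top centre of nut 2's handle: upright black cylinder, 20 mm across, 44 mm tall, spinning freely 38 mm from the stud axis; top 135-137 mm above the bench at first, 130 when tight. Turning takes 3-4 N at the handle; after 0.40 to 0.62 turn (nuts differ) it pulls up firm, then climbs about 1.5 N per mm: 8-10 N is tight, 15 N too much. Let go, it stays or eases back a few degrees
- nut3: steel crank nut at the plate's near right corner at pump yaw 0 (studs on a 130 mm square; 1, 2, 3, 4 run clockwise from above; diagonals 1-3, 2-4); hub 30 mm across, 22 mm high; origin on the stud axis at the hub's underside, x along the crank arm (13 mm wide, its top 17 mm above the origin). Clockwise from above tightens, 12 mm down per turn; its angle does not tell just where it pulls up
- nut3_knob (a point): top centre of nut 3's handle: upright black cylinder, 20 mm across, 44 mm tall, spinning freely 38 mm from the stud axis; top 135-137 mm above the bench at first, 130 when tight. Turning takes 3-4 N at the handle; after 0.40 to 0.62 turn (nuts differ) it pulls up firm, then climbs about 1.5 N per mm: 8-10 N is tight, 15 N too much. Let go, it stays or eases back a few degrees
- nut4: steel crank nut at the plate's near left corner at pump yaw 0 (studs on a 130 mm square; 1, 2, 3, 4 run clockwise from above; diagonals 1-3, 2-4); hub 30 mm across, 22 mm high; origin on the stud axis at the hub's underside, x along the crank arm (13 mm wide, its top 17 mm above the origin). Clockwise from above tightens, 12 mm down per turn; its angle does not tell just where it pulls up
- nut4_knob (a point): top centre of nut 4's handle: upright black cylinder, 20 mm across, 44 mm tall, spinning freely 38 mm from the stud axis; top 135-137 mm above the bench at first, 130 when tight. Turning takes 3-4 N at the handle; after 0.40 to 0.62 turn (nuts differ) it pulls up firm, then climbs about 1.5 N per mm: 8-10 N is tight, 15 N too much. Let go, it stays or eases back a few degrees
- spanner: bystander: loose open-ended spanner, 170 mm long, lying on the bench; to be left alone
- grease_tin: bystander: loose closed steel tin, 68 mm across and 90 mm tall, origin under its centre; to be left alone
- parts_tray: bystander: loose open grey tray, 120 x 90 x 35 mm, origin under its centre; to be left alone

How it is judged:
On the way, in this order (a step that is already met when the one before it is completed fails the run):
1. one nut is fully tight (z of any of nut1_knob, nut2_knob, nut3_knob, nut4_knob in the frame of pump below 0.1302 m), for 0.1 s.
2. the nut diagonally opposite is fully tight too ((z of each of nut1_knob, nut3_knob in the frame of pump below 0.1302 m or z of each of nut2_knob, nut4_knob in the frame of pump below 0.1302 m)), for 0.1 s.
3. a third nut is fully tight (((z of each of nut1_knob, nut3_knob in the frame of pump below 0.1302 m and z of any of nut2_knob, nut4_knob in the frame of pump below 0.1302 m) or (z of each of nut2_knob, nut4_knob in the frame of pump below 0.1302 m and z of any of nut1_knob, nut3_knob in the frame of pump below 0.1302 m))), for 0.1 s.
At the end, for the whole second after the job is handed in: all four nuts are home (each handle top no more than 130.2 mm above the pump's foot, which is within 0.1 rad of pulling up firm), the plate's underside is within 0.8 mm of its seat at 58 mm, level within 0.008 rad and at rest (z of each of nut1_knob, nut2_knob, nut3_knob, nut4_knob in the frame of pump below 0.1302 m and z of plate in the frame of pump below 0.0588 m and angle between plate's own z axis and vertical below 0.008 rad and linear speed of plate below 0.01 m/s); the robot touches nothing.
It fails at once if a nut is overtightened (about 15 N at the handle: its handle top sinks below 129.62 mm) (z of any of nut1_knob, nut2_knob, nut3_knob, nut4_knob in the frame of pump below 0.12962 m).
It fails at once if two neighbouring nuts are turned down (more than halfway) before a diagonal pair is tight ((z of each of nut1_knob, nut2_knob in the frame of pump below 0.13306 m and not (z of each of nut1_knob, nut3_knob in the frame of pump below 0.1302 m or z of each of nut2_knob, nut4_knob in the frame of pump below 0.1302 m)) or (z of each of nut2_knob, nut3_knob in the frame of pump below 0.13306 m and not (z of each of nut1_knob, nut3_knob in the frame of pump below 0.1302 m or z of each of nut2_knob, nut4_knob in the frame of pump below 0.1302 m)) or (z of each of nut3_knob, nut4_knob in the frame of pump below 0.13306 m and not (z of each of nut1_knob, nut3_knob in the frame of pump below 0.1302 m or z of each of nut2_knob, nut4_knob in the frame of pump below 0.1302 m)) or (z of each of nut4_knob, nut1_knob in the frame of pump below 0.13306 m and not (z of each of nut1_knob, nut3_knob in the frame of pump below 0.1302 m or z of each of nut2_knob, nut4_knob in the frame of pump below 0.1302 m))).
It fails at once if a bystander is disturbed (moved more than 20 mm) (distance of any of spanner, grease_tin, parts_tray from where it was at the start of the episode above 0.02 m).
It also fails if it takes over 72 s, if anything falls off the work surface, if the arm or the gripper's body presses on something with over 40 N, if the wrist force passes 120 N, or if a joint passes its speed limit or range.

## Robot

A 6-joint arm with a two-finger parallel gripper is mounted at the origin on the work surface. World frame = base frame: x ahead of the robot, y to its left, z up, the work surface at z = 0. Lengths are in m, angles in rad, forces in N, time in s.
With the tool pointing down it reaches from about 0.2 to 0.875 m from the base axis. Payload 3.4 kg.
Tool frame: the origin (TCP) lies at the very end of the fingers, on their centre line; the grasp point (between the pads) lies 19 mm behind it; x points along the fingers, y is the direction in which the jaws open and shut, and the axes are right-handed (so a half turn about x gives the same grasp; the last joint's range is limited). The gripper opens to 94 mm and grips with 3 to 60 N. Pads are 16 mm wide; open, the fingers measure 119 mm over their backs; the gripper's body (75 mm by 177 mm) begins 78 mm behind the grasp point.
Start: joints at [-1.361, 0.276, 1.505, -0, 1.361, -0.121], TCP at [0.187, -0.544, 0.205] pointing down, gripper open.
Joint ranges: [-2.89, 2.89], [-0.75, 2.08], [0.22, 2.7], [-1.18, 4.32], [0.11, 2.71], [-2.7, 2.7]. Speed limits (rad/s): [2.57, 2.57, 3.14, 3.14, 3.14, 3.14].

## Interface

Orientations are given as a unit quaternion [w, x, y, z].
In Python, from plant import r gives the robot as it stands. The module is installed in compiled form; this text tells all that it offers. Calls block until the motion is done:
- r.movep(position, orientation): joint-space move of the TCP to a pose.
- r.movel(position, speed=0.15, rot=None, guard=None): straight line of the TCP; rot=None keeps the orientation; speed is the mean speed in m/s. With guard (N) it stops when the force on the tool has changed by that much, and returns True; else False.
- r.set_joints(angles): joint-space move.
- r.set_gripper(opening): opening from 0.0 (shut) to 1.0 (fully open); the grip force is fixed at half the most; returns when the fingers have stopped.
- r.wait(seconds).
- r.solve_ik(position, orientation): joint angles nearest the present ones, or None.
- r.get_obs(): the state.
- r.grab_frame(name): name is "scene" or "side" or "wrist"; returns a dict with "frame" (400x640x3 uint8, red, green, blue), "range_z" (400x640 float32, m along the optical axis (not along the pixel's ray), 0 where there is no reading), "camera_matrix" (3x3 intrinsics, pixels), "cam_to_world" (4x4, takes a point from camera to world coordinates); the wrist camera has in their place "T_tool_cam" (4x4, takes a point from camera to tool coordinates, whose origin is the TCP and whose axes are the tool frame's). Camera axes: x right, y up, looking along -z (the intrinsics and any distortion apply to the point x, -y, -z); pixel columns grow to the right and rows downward; lengths in m; the calibration is good to about 2 mm. A picture is of the moment at which its call begins: read the wrist's pose just before it.
A pose or a line that the arm cannot do raises r.Unreachable and nothing moves.
- r.sign_off(): hands the job in, once; it reports no verdict.
Trained networks look in the newest picture that a camera, given by its name, has taken for a name from the list of things; names that differ only in an ending like _2 or _b are one class to them, and where a whole thing is asked for, a point or a joint stands for the part that bears it (a point fixed in the world has none). Each returns a list of dicts, best first, with "score" (0 to 1); they miss things now and then, are a little off and sometimes report something else, mostly with a low value. They report only what shows in the picture. A call takes as long as a camera call.
- r.boxes_of(camera, target): "centre" ([x, y, z] in m, in world coordinates, good to about 4 mm: the middle of the surface that is visible of it).
- r.regions_of(camera, target): "mask" (400x640 bool, what is visible of it).
The state is a dict: "t": time; "q": joint angles; "qd": joint speeds; "joint_torque": joint torques, N m; "ee_pos": TCP position; "tcp_rot": TCP orientation; "ft_force": force on the tool from outside, world axes, zero at the start; "moment": the same for the moment, N m; "grip_width": opening from 0.0 (shut) to 1.0 (fully open).
Only numpy, scipy, OpenCV 4.12 (cv2) and the standard library are available. Lean on these libraries where they do the work, as an engineer would, in place of code of your own. Each camera call takes 0.05 s, during which the arm holds its last target.

## Working session

There is one attempt and no reset: what is moved stays moved. The work goes in short steps, each a Python script; the robot and the scene stay as the last script left them, time stands still between calls to the robot, and variables do not carry over. Pictures are saved under pics/ and viewed, and the job is handed in when it is done.

```bash
mkdir -p pics; ls
cat > h.py <<'E'
import numpy as np, cv2
from plant import r
def save(name,fn):
    f=r.grab_frame(name); cv2.imwrite('pics/'+fn,f['frame'][:,:,::-1]); return f
def pix2w(f,u,v,z,T=None):
    K=np.array(f['camera_matrix']); T=np.array(f['cam_to_world']) if T is None else T
    p=np.array([(u-K[0,2])/K[0,0]*z,-(v-K[1,2])/K[1,1]*z,-z,1.]); return (T@p)[:3]
E
python3 - <<'E'
from h import *
o=r.get_obs(); print({k:np.round(v,3) for k,v in o.items()})
for c in ['scene','side','wrist']:
    f=save(c,c+'0.png'); print(c,f.keys(),np.round(f['camera_matrix'],1).tolist(),np.round(f.get('cam_to_world',f.get('T_tool_cam')),3).tolist())
    if c!='wrist':
        for n in ['pump','plate','nut1','nut1_knob','spanner','grease_tin','parts_tray']:
            for d in r.boxes_of(c,n): print(c,n,np.round(d['centre'],3),round(d['score'],2))
print(r.get_obs()['t'])
E
```

```text
pics
{'t': np.float64(0.0), 'q': array([-1.361,  0.277,  1.506,  0.   ,  1.361, -0.121]), 'qd': array([-0.002,  0.002,  0.   ,  0.001, -0.   ,  0.   ]), 'joint_torque': array([-0.0000e+00, -4.0458e+01, -2.3723e+01,  7.0000e-02,  3.5000e-02,
       -0.0000e+00]), 'ee_pos': array([ 0.187, -0.543,  0.205]), 'tcp_rot': array([-0.116, -0.697, -0.117,  0.697]), 'ft_force': array([ 0.188,  0.549, -0.293]), 'moment': array([-0.028, -0.047, -0.043]), 'grip_width': np.float64(0.996)}
scene dict_keys(['frame', 'range_z', 'camera_matrix', 'cam_to_world']) [[413.5, 0.0, 319.1], [0.0, 413.5, 204.3], [0.0, 0.0, 1.0]] [[-0.872, -0.25, 0.422, 0.949], [0.49, -0.455, 0.743, 0.781], [0.006, 0.854, 0.52, 0.68], [0.0, 0.0, 0.0, 1.0]]
scene pump [0.592 0.063 0.067] 0.85
scene pump [0.574 0.022 0.075] 0.31
scene plate [0.573 0.02  0.075] 0.74
scene nut1 [ 0.516 -0.04   0.102] 0.69
scene nut1 [ 0.634 -0.093  0.092] 0.57
scene nut1 [0.516 0.071 0.095] 0.56
scene nut1 [0.661 0.091 0.106] 0.53
scene nut1 [0.476 0.354 0.009] 0.42
scene nut1_knob [0.661 0.092 0.122] 0.73
scene spanner [0.476 0.355 0.007] 0.88
sce
[... 259 characters left out ...]
-0.501, 0.592, 0.554], [-0.014, 0.771, 0.637, 0.739], [0.0, 0.0, 0.0, 1.0]]
side pump [0.54  0.032 0.074] 0.58
side plate [0.572 0.015 0.073] 0.61
side nut1 [ 0.633 -0.092  0.096] 0.79
side nut1 [0.509 0.072 0.093] 0.74
side nut1 [ 0.516 -0.037  0.096] 0.53
side nut1 [0.655 0.08  0.091] 0.51
side spanner [0.508 0.068 0.096] 0.74
side spanner [0.461 0.35  0.01 ] 0.61
side grease_tin [ 0.602 -0.296  0.064] 0.89
side parts_tray [ 0.401 -0.337  0.014] 0.81
wrist dict_keys(['frame', 'range_z', 'camera_matrix', 'T_tool_cam']) [[333.1, 0.0, 318.2], [0.0, 333.1, 203.5], [0.0, 0.0, 1.0]] [[-0.0, 0.247, -0.969, -0.178], [1.0, -0.0, -0.0, 0.0], [-0.0, -0.969, -0.247, -0.071], [0.0, 0.0, 0.0, 1.0]]
0.85
```

View pics/scene0.png

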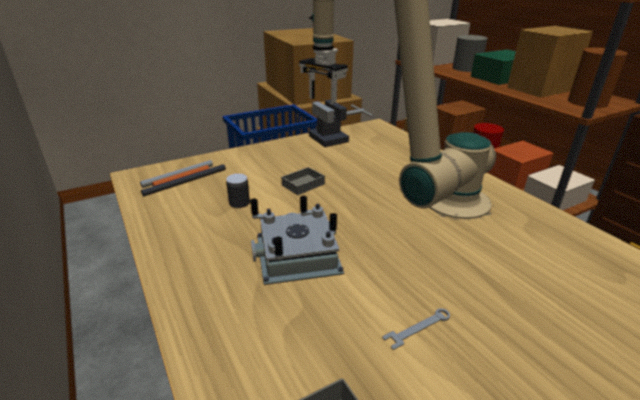

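View pics/side0.png

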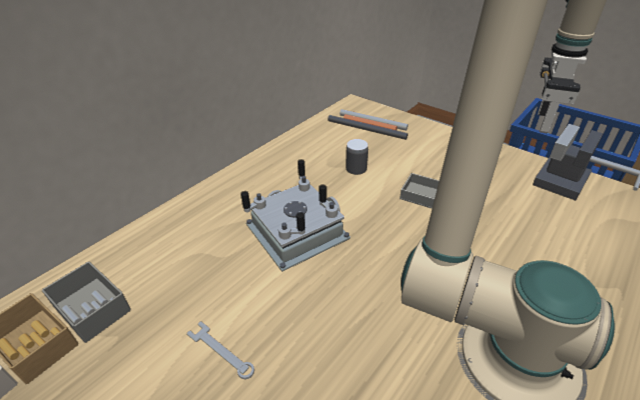

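View pics/wrist0.png

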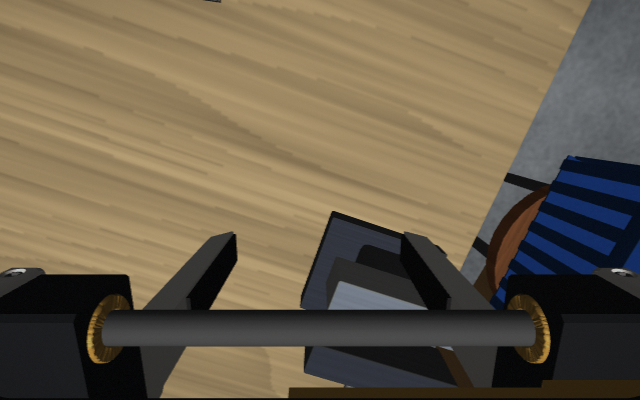

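```bash
cat >> h.py <<'E'
from scipy.spatial.transform import Rotation as R
def rot(q): return R.from_quat([q[1],q[2],q[3],q[0]])
def quat(yaw):  # tool x down; tool z horizontal at angle yaw
    z=np.array([np.cos(yaw),np.sin(yaw),0]); x=np.array([0,0,-1.]); y=np.cross(z,x)
    q=R.from_matrix(np.c_[x,y,z]).as_quat(); return np.array([q[3],q[0],q[1],q[2]])
def wT():
    o=r.get_obs(); T=np.eye(4); T[:3,:3]=rot(o['tcp_rot']).as_matrix(); T[:3,3]=o['ee_pos']; return T
E
python3 - <<'E'
from h import *
o=r.get_obs(); print(rot(o['tcp_rot']).as_matrix().round(2))
for yaw in [0,np.pi/2,-np.pi/2,np.pi,.8,-.8]:
  for p in ([.57,.02,.30],[.48,.02,.3]):
    print(yaw,p,r.solve_ik(p,quat(yaw)))
E
```

```text
[[-0.    0.32 -0.95]
 [-0.   -0.95 -0.32]
 [-1.    0.    0.  ]]
0 [0.57, 0.02, 0.3] [-8.69084566e-02  2.32114102e-01  1.33601796e+00 -4.44089210e-16
  1.57346059e+00 -1.65770478e+00]
0 [0.48, 0.02, 0.3] [-1.03322616e-01  8.96691324e-02  1.51263348e+00 -4.44089210e-16
  1.53929004e+00 -1.67411894e+00]
1.5707963267948966 [0.57, 0.02, 0.3] None
1.5707963267948966 [0.48, 0.02, 0.3] None
-1.5707963267948966 [0.57, 0.02, 0.3] [-8.69084566e-02  2.32114102e-01  1.33601796e+00 -4.44089210e-16
  1.57346059e+00 -8.69084566e-02]
-1.5707963267948966 [0.48, 0.02, 0.3] [-1.03322616e-01  8.96691324e-02  1.51263348e+00 -4.44089210e-16
  1.53929004e+00 -1.03322616e-01]
3.141592653589793 [0.57, 0.02, 0.3] [-8.69084566e-02  2.32114102e-01  1.33601796e+00 -4.44089210e-16
  1.57346059e+00  1.48388787e+00]
3.141592653589793 [0.48, 0.02, 0.3] [-1.03322616e-01  8.96691324e-02  1.51263348e+00 -4.44089210e-16
  1.53929004e+00  1.46747371e+00]
0.8 [0.57, 0.02, 0.3] [-8.69084566e-02  2.32114102e-01  1.33601796e+00 -4.44089210e-16
  1.57346059e+00 -2.45770478e+00]
0.8 [0.48, 0.02, 0.3] [-1.03322616e-01  8.96691324e-02  1.51263348e+00 -4.44089210e-16
  1.53929004e+00 -2.47411894e+00]
-0.8 [0.57, 0.02, 0.3] [-8.69084566e-02  2.32114102e-01  1.33601796e+00 -4.44089210e-16
  1.57346059e+00 -8.57704783e-01]
-0.8 [0.48, 0.02, 0.3] [-1.03322616e-01  8.96691324e-02  1.51263348e+00 -4.44089210e-16
  1.53929004e+00 -8.74118943e-01]
```

Run:
```python
from h import *
import pickle
out=[]
for i,(p,yaw) in enumerate([([.57,-.07,.30],-np.pi/2),([.49,.02,.30],-np.pi)]):
    r.movep(p,quat(yaw)); 
    T=wT(); f=save('wrist',f'w{i+1}.png'); Tc=T@np.array(f['T_tool_cam'])
    det={}
    for n in ['nut1_knob','nut1']:
        det[n]=r.regions_of('wrist',n)
        for d in det[n]:
            ys,xs=np.where(d['mask']); z=np.median(f['range_z'][d['mask']])
            print(n,round(d['score'],2),xs.mean().round(1),ys.mean().round(1),len(xs),pix2w(f,xs.mean(),ys.mean(),z,Tc).round(4))
    out.append((f,Tc,det))
    print(r.get_obs()['t'],np.linalg.norm(T[:3,3]-p))
pickle.dump(out,open('v.pkl','wb'))
```

```text
nut1_knob 0.95 407.9 31.1 612 [0.6542 0.0797 0.1336]
nut1 0.98 399.7 53.4 1480 [0.6573 0.0677 0.091 ]
nut1 0.88 369.3 198.3 953 [ 0.6291 -0.0905  0.0991]
nut1 0.71 266.6 47.6 1257 [0.5156 0.072  0.0996]
nut1 0.62 262.9 157.9 925 [ 0.5068 -0.0432  0.0994]
3.2083 0.0010037206473417167
nut1_knob 0.65 253.1 16.3 598 [0.6539 0.08   0.1337]
nut1 0.91 271.1 160.4 991 [0.5155 0.0724 0.1005]
nut1 0.84 273.3 24.9 1463 [0.6562 0.0661 0.0952]
nut1 0.83 423.8 51.5 1330 [ 0.6312 -0.094   0.0922]
nut1 0.67 373.9 166.9 969 [ 0.5072 -0.0454  0.0939]
4.875 0.00024308385294809557
```

View pics/w1.png

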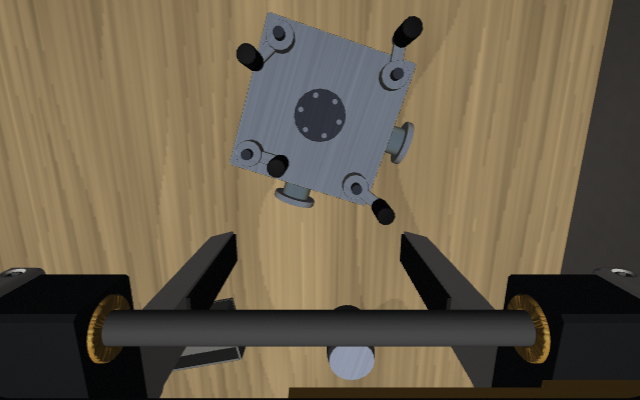

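View pics/w2.png

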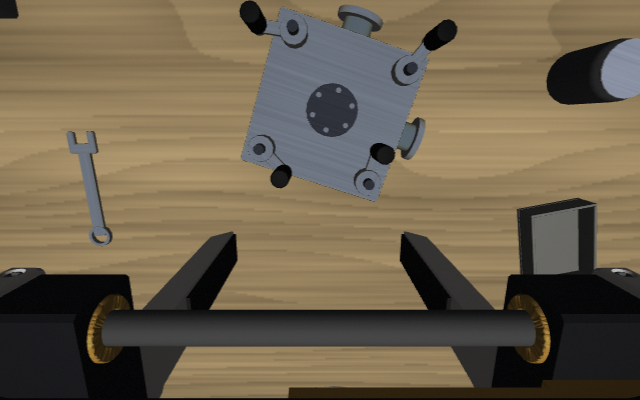

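Run:
```python
from h import *
import pickle
for f,Tc,det in pickle.load(open('v.pkl','rb')):
    K=f['camera_matrix']; z=f['range_z']; v,u=np.mgrid[:400,:640]
    P=np.stack([(u-K[0,2])/K[0,0]*z,-(v-K[1,2])/K[1,1]*z,-z,np.ones_like(z)],-1)@Tc.T
    P=P[...,:3]; ok=(z>0)&(v<225)&(abs(P[...,0]-.575)<.16)&(abs(P[...,1]-.01)<.16)
    print(np.histogram(P[ok][:,2],bins=np.arange(.0,.15,.004)))
    for lo,hi in [(.129,.142),(.09,.129)]:
        m=(ok&(P[...,2]>lo)&(P[...,2]<hi)).astype(np.uint8)
        n,l,s,c=cv2.connectedComponentsWithStats(m)
        for i in range(1,n):
            if s[i,4]>40:
                Q=P[l==i]; zm=np.median(Q[:,2]); (cx,cy),rad=cv2.minEnclosingCircle(Q[:,:2].astype(np.float32))
                print(lo,c[i].round(0),s[i,4],'mean',Q.mean(0).round(4),'circ',np.round([cx,cy,rad],4),'z',Q[:,2].min().round(4),np.percentile(Q[:,2],[50,95]).round(4))
```

```text
(array([ 3351,     0,     0,     5,     9,    15,    18,    20,    46,
          95,   163,   350,   321,   162,   228,     7,     0,  1646,
       15733,  1707,   619,   149,   612,  1369,   592,    97,   157,
         415,    65,    77,    70,    83,    89,   944,   315,     0,
           0]), array([0.   , 0.004, 0.008, 0.012, 0.016, 0.02 , 0.024, 0.028, 0.032,
       0.036, 0.04 , 0.044, 0.048, 0.052, 0.056, 0.06 , 0.064, 0.068,
       0.072, 0.076, 0.08 , 0.084, 0.088, 0.092, 0.096, 0.1  , 0.104,
       0.108, 0.112, 0.116, 0.12 , 0.124, 0.128, 0.132, 0.136, 0.14 ,
       0.144, 0.148]))
0.129 [412.  27.] 396 mean [0.6576 0.0827 0.1341] circ [0.6582 0.0832 0.0099] z 0.1292 [0.1342 0.1356]
0.129 [247.  54.] 381 mean [0.5017 0.0594 0.1354] circ [0.5012 0.0601 0.0101] z 0.1293 [0.1356 0.137 ]
0.129 [276. 167.] 296 mean [ 0.5263 -0.0489  0.136 ] circ [ 0.5263 -0.0495  0.0101] z 0.129 [0.1362 0.1376]
0.129 [386. 215.] 257 mean [ 0.6421 -0.1013  0.1336] circ [ 0.6425 -0.1015  0.0098] z 0.1302 [0.1337 0.135 ]
0.09 [275.  41.] 974 mean [0.524  0.078  0.0992] circ [0.5172 0.0741 0.0309] 
[... 1492 characters left out ...]
n [0.5012 0.0591 0.1353] circ [0.5008 0.0595 0.0099] z 0.129 [0.1356 0.1368]
0.09 [259.  25.] 227 mean [0.6519 0.0783 0.1108] circ [0.6553 0.0809 0.0098] z 0.0901 [0.1113 0.1274]
0.09 [293.  30.] 692 mean [0.6513 0.0451 0.0971] circ [0.652  0.0473 0.0167] z 0.09 [0.0946 0.1092]
0.09 [432.  40.] 277 mean [ 0.6379 -0.096   0.1114] circ [ 0.6409 -0.1005  0.0097] z 0.0902 [0.1118 0.1274]
0.09 [408.  70.] 623 mean [ 0.6123 -0.077   0.0968] circ [ 0.613  -0.0786  0.0155] z 0.0904 [0.0941 0.1093]
0.09 [266. 152.] 742 mean [0.5243 0.0786 0.0986] circ [0.5192 0.072  0.0305] z 0.09 [0.0958 0.1158]
0.09 [369. 175.] 730 mean [ 0.4987 -0.0396  0.0991] circ [ 0.505  -0.0429  0.0315] z 0.09 [0.0965 0.1168]
```

Run:
```python
import cv2
a=cv2.imread('pics/w1.png')[0:235,215:440]; cv2.imwrite('pics/w1z.png',cv2.resize(a,None,fx=2.5,fy=2.5,interpolation=cv2.INTER_CUBIC))
```

```text
(no output)
```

View pics/w1z.png

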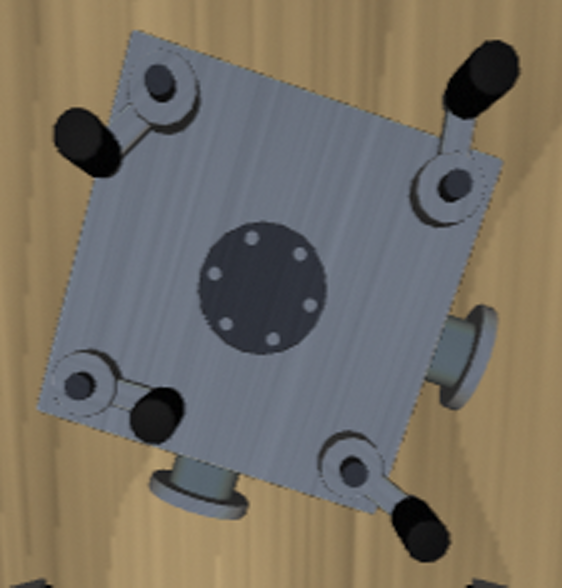

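Run:
```python
from h import *
import pickle
from scipy.optimize import least_squares
kn=np.array([[.6581,.0829],[.6423,-.1018],[.5260,-.0496],[.5010,.0598]])
S=[]
for f,Tc,det in pickle.load(open('v.pkl','rb')):
    K=f['camera_matrix']; z=f['range_z']; v,u=np.mgrid[:400,:640]
    P=(np.stack([(u-K[0,2])/K[0,0]*z,-(v-K[1,2])/K[1,1]*z,-z,np.ones_like(z)],-1)@Tc.T)[...,:3]
    far=np.min(np.linalg.norm(P[...,None,:2]-kn,axis=-1),-1)>.016
    m=((z>0)&(v<225)&(P[...,2]>.104)&(P[...,2]<.114)&far).astype(np.uint8)
    n,l,s,c=cv2.connectedComponentsWithStats(m)
    for i in range(1,n):
        if s[i,4]>20: S.append(P[l==i].mean(0)); print(c[i].round(0),s[i,4],P[l==i].mean(0).round(4))
S=np.array(S)
c=np.array([[1,1],[1,-1],[-1,-1],[-1,1]])*.065
def model(p):
    C,s=np.cos(p[2]),np.sin(p[2]); return p[:2]+c@np.array([[C,s],[-s,C]])
def res(p):
    M=model(p); d=S[:,None,:2]-M; k=np.linalg.norm(d,axis=-1).argmin(1); return (S[:,:2]-M[k]).ravel()
sol=least_squares(res,[.572,.005,-.26]); print(sol.x.round(4),np.abs(sol.fun).max()); M=model(sol.x); print(M.round(4))
d=kn-M; print(np.linalg.norm(d,axis=1).round(4),np.degrees(np.arctan2(d[:,1],d[:,0])).round(1))
np.savez('geo.npz',stud=M,knob=kn)
```

```text
[278.  32.] 125 [0.5294 0.0849 0.1088]
[398.  73.] 116 [0.6524 0.0454 0.1086]
[246. 154.] 99 [ 0.4901 -0.0381  0.1087]
[357. 189.] 92 [ 0.6131 -0.0775  0.1088]
[292.  26.] 130 [0.652  0.0453 0.1085]
[412.  68.] 119 [ 0.6125 -0.0778  0.1087]
[259. 149.] 97 [0.529  0.0845 0.1087]
[369. 184.] 93 [ 0.4898 -0.0382  0.1088]
[ 0.571   0.0036 -0.31  ] 0.0007825632347827627
[[ 0.6528  0.0456]
 [ 0.6131 -0.0782]
 [ 0.4893 -0.0385]
 [ 0.529   0.0853]]
[0.0376 0.0376 0.0383 0.0379] [  81.9  -39.   -16.8 -137.6]
```

```bash
cat >> h.py <<'E'
import json
g=np.load('geo.npz') if __import__('os').path.exists('geo.npz') else None
TOPS=[.1345,.134,.1362,.1357]
def ft(n=4):
    a=[]
    for _ in range(n):
        a.append(r.get_obs()['ft_force']); r.wait(0.01)
    return np.mean(a,0)
def grab(i):
    s,k=g['stud'][i],g['knob'][i]; d=k-s; a=np.arctan2(d[1],d[0])
    yaw=min([a+n*np.pi for n in(-2,-1,0,1,2)],key=lambda y:abs(y+np.pi/2))
    z=TOPS[i]-.032; q=quat(yaw)
    r.movep([k[0],k[1],z+.07],q); 
    r.set_gripper(.36)
    hit=r.movel([k[0],k[1],z],speed=.12,guard=8); 
    o=r.get_obs(); print('down',hit,o['ee_pos'].round(4),'t',o['t'].round(2))
    b=ft(); r.set_gripper(0.0); r.wait(.1); b2=ft(); o=r.get_obs()
    print('bias',b.round(2),'gripped',b2.round(2),'w',o['grip_width'].round(3),o['ee_pos'].round(4))
    json.dump(dict(i=i,b=b.tolist(),cmd=[*k,z],s=s.tolist(),a0=a,off=0.),open('st.json','w'))
def turn(maxdeg,step,stopF,speed=.04,wait=.02,verbose=True,kr=0.0,lim=14):
    st=json.load(open('st.json')); s=np.array(st['s']); b=np.array(st['b']); cmd=np.array(st['cmd'])
    d=cmd[:2]-s; a=np.arctan2(d[1],d[0]); rad=st.get('rad',np.linalg.norm(d)); done=st.get('done',0.); tot=0
    F=0
    while tot<maxdeg:
        a-=np.radians(step); tot+=step
        rad=np.clip(rad,.034,.042)
        cmd=np.array([*(s+rad*np.array([np.cos(a),np.sin(a)])),cmd[2]-.012*step/360])
        r.movel(cmd,speed=speed); r.wait(wait)
        f=ft(3)-b; o=r.get_obs(); p=o['ee_pos'][:2]-s; aa=np.arctan2(p[1],p[0])
        t=np.array([np.sin(aa),-np.cos(aa)]); F=-f[:2]@t; Fr=f[:2]@p/np.linalg.norm(p)
        if verbose: print(f"{done+tot:.1f} aa {np.degrees(aa):.1f} r {np.linalg.norm(p)*1e3:.2f} cr {rad*1e3:.2f} F {F:.2f} Fr {Fr:.2f} Fz {f[2]:.2f} dz {1e3*(o['ee_pos'][2]-cmd[2]):.2f}")
        rad+=kr*Fr
        if F>stopF or abs(Fr)>lim: print('STOP'); break
    st.update(cmd=cmd.tolist(),rad=float(rad),done=done+tot); json.dump(st,open('st.json','w'))
    print('t',r.get_obs()['t'].round(2),'w',r.get_obs()['grip_width'].round(3)); return F
E
python3 - <<'E'
from h import *
grab(0); turn(15,5,9)
E
```

```text
Traceback (most recent call last):
  File "h.py", line 30, in grab
    o=r.get_obs(); print('down',hit,o['ee_pos'].round(4),'t',o['t'].round(2))
                                                             ^^^^^^^^^^^^
AttributeError: 'float' object has no attribute 'round'
```

```bash
sed -i "s/o\['t'\].round(2)/round(float(o['t']),2)/; s/r.get_obs()\['t'\].round(2)/round(float(r.get_obs()['t']),2)/; s/o\['grip_width'\].round(3)/round(float(o['grip_width']),3)/; s/r.get_obs()\['grip_width'\].round(3)/round(float(r.get_obs()['grip_width']),3)/" h.py
python3 - <<'E'
from h import *
grab(0); turn(15,5,9)
E
```

```text
down False [0.6586 0.0829 0.1028] t 9.17
bias [ 0.22 -0.24 -0.16] gripped [-0.61  0.14  4.21] w 0.21 [0.6584 0.083  0.1033]
5.0 aa 77.3 r 37.87 cr 37.63 F 2.46 Fr 0.46 Fz 6.17 dz 0.73
10.0 aa 72.4 r 37.89 cr 37.63 F 2.71 Fr 0.55 Fz 6.27 dz 0.75
15.0 aa 67.5 r 37.90 cr 37.63 F 3.18 Fr 0.30 Fz 6.71 dz 0.74
t 10.59 w 0.204
```

Run:
```python
from h import *
turn(125,5,5.5,wait=0.0,kr=.0001)
```

```text
20.0 aa 62.5 r 37.92 cr 37.63 F 2.80 Fr 0.34 Fz 6.58 dz 0.73
25.0 aa 57.6 r 37.94 cr 37.66 F 2.85 Fr -0.13 Fz 6.09 dz 0.74
30.0 aa 52.7 r 37.97 cr 37.65 F 2.86 Fr 0.45 Fz 6.80 dz 0.75
35.0 aa 47.9 r 38.01 cr 37.69 F 2.70 Fr -0.18 Fz 6.77 dz 0.77
40.0 aa 42.9 r 38.03 cr 37.68 F 3.23 Fr -0.45 Fz 6.43 dz 0.81
45.0 aa 38.0 r 38.05 cr 37.63 F 3.14 Fr -0.51 Fz 6.53 dz 0.81
50.0 aa 33.1 r 38.03 cr 37.58 F 3.01 Fr 0.10 Fz 6.15 dz 0.83
55.0 aa 28.3 r 38.06 cr 37.59 F 3.62 Fr -0.66 Fz 6.01 dz 0.86
60.0 aa 23.4 r 38.10 cr 37.52 F 2.84 Fr 0.02 Fz 5.98 dz 0.87
65.0 aa 18.5 r 38.12 cr 37.53 F 3.05 Fr -0.40 Fz 6.51 dz 0.90
70.0 aa 13.7 r 38.13 cr 37.49 F 3.26 Fr -1.04 Fz 5.51 dz 0.92
75.0 aa 8.8 r 38.18 cr 37.38 F 3.28 Fr -0.56 Fz 5.39 dz 0.93
80.0 aa 3.9 r 38.19 cr 37.33 F 3.45 Fr -0.11 Fz 5.50 dz 0.98
85.0 aa -0.9 r 38.20 cr 37.32 F 2.94 Fr -0.74 Fz 6.09 dz 0.96
90.0 aa -5.8 r 38.22 cr 37.24 F 3.06 Fr -0.61 Fz 5.20 dz 1.01
95.0 aa -10.7 r 38.23 cr 37.18 F 4.09 Fr 0.22 Fz 6.26 dz 0.99
100.0 aa -15.8 r 38.26 cr 37.20 F 3.33 Fr -0.36 Fz 5.80 dz 0.98
105.0 aa -20.8 r 38.30 cr 37.17 F 3.50 Fr -0.24 Fz 5.33 dz 1.01
110.0 aa -25.9 r 38.34 cr 37.14 F 2.99 Fr -0.26 Fz 6.24 dz 1.02
115.0 aa -30.9 r 38.35 cr 37.12 F 3.29 Fr 0.37 Fz 5.44 dz 1.00
120.0 aa -35.8 r 38.36 cr 37.15 F 3.06 Fr -0.01 Fz 5.84 dz 1.02
125.0 aa -40.8 r 38.40 cr 37.15 F 3.42 Fr -0.08 Fz 5.70 dz 1.02
130.0 aa -45.7 r 38.41 cr 37.14 F 2.63 Fr 0.26 Fz 5.06 dz 1.03
135.0 aa -50.7 r 38.44 cr 37.17 F 3.42 Fr 0.07 Fz 5.23 dz 1.01
140.0 aa -55.7 r 38.44 cr 37.18 F 3.23 Fr 0.51 Fz 5.70 dz 1.01
t 17.47 w 0.204
```

Run:
```python
from h import *
F=turn(90,4,5.2,wait=0.0,kr=.0001)
if F>5.2: turn(12,1.2,8.3,wait=0.02,kr=.0001,speed=.02)
```

```text
144.0 aa -59.4 r 38.46 cr 37.23 F 3.04 Fr -0.41 Fz 6.32 dz 1.01
148.0 aa -63.3 r 38.44 cr 37.19 F 3.17 Fr 0.09 Fz 5.36 dz 1.04
152.0 aa -67.1 r 38.46 cr 37.20 F 3.29 Fr 0.37 Fz 5.44 dz 1.02
156.0 aa -71.0 r 38.47 cr 37.23 F 3.08 Fr 0.47 Fz 6.14 dz 1.01
160.0 aa -74.9 r 38.51 cr 37.28 F 3.05 Fr -0.24 Fz 5.87 dz 1.06
164.0 aa -78.8 r 38.48 cr 37.26 F 2.84 Fr 0.33 Fz 5.55 dz 1.05
168.0 aa -82.7 r 38.48 cr 37.29 F 3.63 Fr 0.21 Fz 5.25 dz 1.06
172.0 aa -85.7 r 38.41 cr 37.31 F 4.56 Fr 0.71 Fz 4.95 dz 1.14
176.0 aa -88.2 r 38.40 cr 37.38 F 6.03 Fr 1.03 Fz 5.10 dz 1.27
STOP
t 19.94 w 0.21
177.2 aa -88.7 r 38.39 cr 37.48 F 6.90 Fr 0.27 Fz 4.27 dz 1.30
178.4 aa -89.2 r 38.38 cr 37.51 F 7.32 Fr 0.46 Fz 4.50 dz 1.32
179.6 aa -89.9 r 38.37 cr 37.56 F 7.68 Fr 0.03 Fz 3.69 dz 1.37
180.8 aa -90.5 r 38.37 cr 37.56 F 8.68 Fr 0.43 Fz 3.06 dz 1.39
STOP
t 21.11 w 0.206
```

```bash
cat >> h.py <<'E'
def release():
    r.set_gripper(.36); o=r.get_obs(); p=o['ee_pos']
    r.movel([p[0],p[1],.175],speed=.2); print('released t',round(float(r.get_obs()['t']),2))
E
python3 - <<'E'
from h import *
release(); grab(2); turn(10,10,6,wait=0)
E
```

```text
released t 22.11
down False [ 0.5265 -0.0497  0.1047] t 24.44
bias [-0.13  0.18  0.74] gripped [0.43 1.94 3.78] w 0.207 [ 0.5267 -0.0494  0.1048]
10.0 aa -26.8 r 38.84 cr 38.32 F 3.06 Fr 0.54 Fz 4.43 dz 0.51
t 25.33 w 0.206
```

```bash
cat >> h.py <<'E'
def rest():
    done=json.load(open('st.json')).get('done',0.)
    F=turn(129-done,10,5.2,wait=0.0,kr=.0001)
    if F<=5.2: F=turn(100,4,5.2,wait=0.0,kr=.0001)
    if F>5.2: turn(12,1.2,8.3,wait=0.02,kr=.0001,speed=.02)
E
python3 - <<'E'
from h import *
rest()
E
```

```text
20.0 aa -37.0 r 38.74 cr 38.32 F 1.90 Fr -0.38 Fz 4.92 dz 0.48
30.0 aa -46.8 r 38.57 cr 38.28 F 2.56 Fr -0.83 Fz 4.26 dz 0.48
40.0 aa -56.6 r 38.39 cr 38.20 F 2.23 Fr -1.67 Fz 4.86 dz 0.47
50.0 aa -66.3 r 38.20 cr 38.03 F 2.40 Fr -2.64 Fz 4.57 dz 0.46
60.0 aa -76.0 r 38.02 cr 37.77 F 2.89 Fr -1.54 Fz 4.54 dz 0.50
70.0 aa -85.7 r 37.86 cr 37.61 F 2.48 Fr -2.67 Fz 5.33 dz 0.53
80.0 aa -95.2 r 37.66 cr 37.35 F 2.82 Fr -2.66 Fz 4.31 dz 0.56
90.0 aa -105.0 r 37.49 cr 37.08 F 3.09 Fr -2.16 Fz 5.43 dz 0.57
100.0 aa -114.9 r 37.35 cr 36.86 F 2.62 Fr -1.85 Fz 5.65 dz 0.59
110.0 aa -124.7 r 37.22 cr 36.68 F 3.09 Fr -1.15 Fz 5.92 dz 0.60
120.0 aa -134.3 r 37.14 cr 36.56 F 3.41 Fr -0.72 Fz 5.64 dz 0.65
130.0 aa -144.1 r 37.11 cr 36.49 F 2.68 Fr -0.45 Fz 6.59 dz 0.64
t 29.4 w 0.205
134.0 aa -147.5 r 37.09 cr 36.45 F 3.45 Fr -0.25 Fz 6.08 dz 0.67
138.0 aa -151.4 r 37.07 cr 36.42 F 4.16 Fr -0.46 Fz 6.88 dz 0.69
142.0 aa -155.4 r 37.07 cr 36.38 F 3.24 Fr 0.46 Fz 7.26 dz 0.68
146.0 aa -159.4 r 37.09 cr 36.42 F 3.57 Fr -0.11 Fz 7.14 dz 0.66
150.0 aa -163.3 r 37.08 cr 36.41 F 3.55 Fr 0.34 Fz 7.63 dz 0.
[... 595 characters left out ...]
.50 cr 36.97 F 3.19 Fr 0.47 Fz 10.46 dz 0.59
194.0 aa 153.1 r 37.58 cr 37.02 F 3.08 Fr 1.13 Fz 11.25 dz 0.60
198.0 aa 149.1 r 37.66 cr 37.13 F 3.83 Fr 0.98 Fz 11.45 dz 0.57
202.0 aa 145.2 r 37.71 cr 37.23 F 2.69 Fr 1.33 Fz 11.31 dz 0.60
206.0 aa 141.2 r 37.77 cr 37.37 F 3.22 Fr 0.91 Fz 11.11 dz 0.60
210.0 aa 137.3 r 37.84 cr 37.46 F 3.43 Fr 1.23 Fz 11.96 dz 0.57
214.0 aa 133.3 r 37.87 cr 37.58 F 2.82 Fr 1.23 Fz 11.80 dz 0.58
218.0 aa 129.4 r 37.97 cr 37.70 F 3.43 Fr 1.26 Fz 12.27 dz 0.58
222.0 aa 125.3 r 38.01 cr 37.83 F 3.19 Fr 1.61 Fz 12.56 dz 0.60
226.0 aa 121.4 r 38.11 cr 37.99 F 3.23 Fr 1.32 Fz 12.58 dz 0.58
230.0 aa 117.4 r 38.18 cr 38.12 F 3.07 Fr 1.56 Fz 12.33 dz 0.58
t 36.27 w 0.208
```

Run:
```python
from h import *
F=turn(15,3,5.2,wait=0.0,kr=.0001)
if F>5.2: turn(12,1.2,8.3,wait=0.02,kr=.0001,speed=.02)
```

```text
233.0 aa 115.3 r 38.26 cr 38.28 F 4.75 Fr 1.34 Fz 13.27 dz 0.58
236.0 aa 113.4 r 38.28 cr 38.41 F 5.57 Fr 0.59 Fz 14.84 dz 0.59
STOP
t 36.83 w 0.212
237.2 aa 112.8 r 38.31 cr 38.47 F 6.31 Fr 1.22 Fz 15.46 dz 0.60
238.4 aa 112.0 r 38.31 cr 38.59 F 6.71 Fr 0.58 Fz 16.75 dz 0.60
239.6 aa 111.3 r 38.34 cr 38.65 F 7.85 Fr 0.98 Fz 16.63 dz 0.62
240.8 aa 110.6 r 38.37 cr 38.75 F 7.66 Fr 0.81 Fz 17.25 dz 0.59
242.0 aa 109.8 r 38.38 cr 38.83 F 8.02 Fr -0.20 Fz 17.55 dz 0.59
243.2 aa 109.1 r 38.39 cr 38.81 F 8.77 Fr 0.72 Fz 18.60 dz 0.63
STOP
t 38.58 w 0.208
```

```bash
cat >> h.py <<'E'
def rest2(coarse):
    F=turn(coarse,10,5.2,wait=0.0,kr=.0001,speed=.06)
    if F<=5.2: F=turn(70,4,5.2,wait=0.0,kr=.0001)
    if F>5.2: turn(12,1.2,8.3,wait=0.0,kr=.0001,speed=.02)
E
python3 - <<'E'
from h import *
release(); grab(1); rest2(130)
E
```

```text
released t 39.58
down False [ 0.6428 -0.1018  0.1026] t 41.31
bias [ 0.11 -0.17  0.09] gripped [0.26 0.34 3.37] w 0.209 [ 0.643  -0.1019  0.1028]
10.0 aa -48.5 r 38.06 cr 37.55 F 2.95 Fr -0.35 Fz 4.99 dz 0.65
20.0 aa -58.8 r 37.96 cr 37.52 F 1.88 Fr -0.60 Fz 5.32 dz 0.64
30.0 aa -68.7 r 37.86 cr 37.46 F 1.62 Fr -0.25 Fz 5.40 dz 0.63
40.0 aa -78.5 r 37.80 cr 37.43 F 1.29 Fr -1.03 Fz 5.25 dz 0.61
50.0 aa -88.3 r 37.68 cr 37.33 F 1.67 Fr -0.97 Fz 6.06 dz 0.63
60.0 aa -98.1 r 37.59 cr 37.23 F 1.75 Fr -1.42 Fz 6.46 dz 0.65
70.0 aa -107.9 r 37.52 cr 37.09 F 1.89 Fr -1.23 Fz 5.61 dz 0.66
80.0 aa -117.6 r 37.48 cr 36.97 F 1.93 Fr -0.73 Fz 6.48 dz 0.71
90.0 aa -127.3 r 37.46 cr 36.89 F 1.58 Fr -0.84 Fz 6.52 dz 0.71
100.0 aa -137.1 r 37.42 cr 36.81 F 1.02 Fr 0.50 Fz 6.72 dz 0.73
110.0 aa -147.0 r 37.43 cr 36.86 F 1.85 Fr 0.64 Fz 6.94 dz 0.74
120.0 aa -156.8 r 37.49 cr 36.92 F 1.36 Fr 0.27 Fz 7.40 dz 0.76
130.0 aa -166.8 r 37.56 cr 36.95 F 1.40 Fr 0.72 Fz 7.73 dz 0.73
t 45.54 w 0.203
134.0 aa -170.2 r 37.58 cr 37.02 F 2.23 Fr 0.73 Fz 8.25 dz 0.76
138.0 aa -174.1 r 37.64 cr 37.10 F 2.84 Fr 0.70 Fz 7.82 dz 0.76
142.0 aa -178.1 r 37.69 cr 37.17 F 2.45 Fr 1.58 Fz 8.01 dz 0.75
146.0 aa 178.0 r 37.70 cr 37.32 F 2.12 Fr 1.33 Fz 8.48 dz 0.75
150.0 aa 174.0 r 37.80 cr 37.46 F 2.48 Fr 0.68 Fz 8.12 dz 0.72
154.0 aa 170.9 r 37.78 cr 37.53 F 3.83 Fr 0.74 Fz 8.64 dz 0.80
158.0 aa 168.3 r 37.84 cr 37.60 F 5.08 Fr 1.44 Fz 8.82 dz 0.84
162.0 aa 165.7 r 37.86 cr 37.74 F 7.51 Fr 1.38 Fz 9.95 dz 0.91
STOP
t 47.74 w 0.209
163.2 aa 165.2 r 37.89 cr 37.88 F 8.39 Fr 1.06 Fz 10.09 dz 0.93
STOP
t 48.02 w 0.207
```

Run:
```python
from h import *
release(); grab(3); rest2(150)
```

```text
released t 49.02
down False [0.5016 0.0598 0.1042] t 51.65
bias [ 0.34 -0.38  0.45] gripped [-1.56  1.78  5.39] w 0.207 [0.5011 0.0601 0.1042]
10.0 aa -145.6 r 37.55 cr 37.85 F 1.31 Fr 1.47 Fz 5.23 dz 0.68
20.0 aa -155.9 r 37.64 cr 38.00 F 1.11 Fr 1.91 Fz 6.02 dz 0.65
30.0 aa -166.2 r 37.75 cr 38.19 F 1.46 Fr 1.24 Fz 5.61 dz 0.64
40.0 aa -176.6 r 37.87 cr 38.31 F 1.58 Fr 2.46 Fz 6.95 dz 0.62
50.0 aa 173.1 r 38.02 cr 38.56 F 1.09 Fr 1.04 Fz 5.86 dz 0.60
60.0 aa 162.9 r 38.15 cr 38.66 F 1.47 Fr 1.43 Fz 6.51 dz 0.61
70.0 aa 152.6 r 38.27 cr 38.81 F 1.75 Fr 1.18 Fz 6.57 dz 0.61
80.0 aa 142.4 r 38.38 cr 38.93 F 1.50 Fr 1.22 Fz 7.00 dz 0.61
90.0 aa 132.2 r 38.52 cr 39.05 F 1.41 Fr 0.21 Fz 6.50 dz 0.59
100.0 aa 122.1 r 38.60 cr 39.07 F 1.55 Fr 1.04 Fz 6.57 dz 0.59
110.0 aa 112.0 r 38.72 cr 39.17 F 1.88 Fr -0.00 Fz 6.79 dz 0.55
120.0 aa 101.9 r 38.81 cr 39.17 F 1.61 Fr 0.40 Fz 6.08 dz 0.58
130.0 aa 92.0 r 38.90 cr 39.21 F 1.72 Fr 0.11 Fz 6.12 dz 0.56
140.0 aa 82.1 r 38.96 cr 39.22 F 1.86 Fr -0.34 Fz 6.41 dz 0.51
150.0 aa 72.2 r 39.00 cr 39.19 F 2.35 Fr -0.26 Fz 6.49 dz 0.53
t 56.52 w 0.207
1
[... 600 characters left out ...]
.26 Fr -0.90 Fz 6.58 dz 0.55
194.0 aa 29.7 r 38.74 cr 38.62 F 3.55 Fr -0.58 Fz 6.58 dz 0.56
198.0 aa 25.7 r 38.72 cr 38.56 F 3.57 Fr -0.29 Fz 7.09 dz 0.57
202.0 aa 21.8 r 38.68 cr 38.53 F 3.52 Fr -0.65 Fz 6.85 dz 0.57
206.0 aa 18.0 r 38.65 cr 38.46 F 3.23 Fr -1.22 Fz 5.96 dz 0.60
210.0 aa 15.2 r 38.59 cr 38.34 F 5.39 Fr -0.77 Fz 6.32 dz 0.71
STOP
t 60.65 w 0.207
211.2 aa 14.6 r 38.56 cr 38.26 F 6.46 Fr -1.22 Fz 7.20 dz 0.72
212.4 aa 14.0 r 38.51 cr 38.14 F 6.48 Fr -0.85 Fz 6.98 dz 0.72
213.6 aa 13.2 r 38.54 cr 38.06 F 7.73 Fr -0.15 Fz 7.16 dz 0.79
214.8 aa 12.5 r 38.50 cr 38.04 F 7.65 Fr -0.59 Fz 7.86 dz 0.83
216.0 aa 11.7 r 38.46 cr 37.98 F 8.51 Fr -0.39 Fz 7.77 dz 0.84
STOP
t 62.02 w 0.207
```

Run:
```python
from h import *
release(); r.movep([.49,.02,.30],quat(-np.pi))
Tc=wT(); f=save('wrist','end.png'); Tc=Tc@np.array(f['T_tool_cam']); save('side','endside.png')
print(r.get_obs()['t'])
K=f['camera_matrix']; z=f['range_z']; v,u=np.mgrid[:400,:640]
P=(np.stack([(u-K[0,2])/K[0,0]*z,-(v-K[1,2])/K[1,1]*z,-z,np.ones_like(z)],-1)@Tc.T)[...,:3]
ok=(z>0)&(v<225)&(abs(P[...,0]-.575)<.16)&(abs(P[...,1]-.01)<.16)
n,l,s,c=cv2.connectedComponentsWithStats((ok&(P[...,2]>.123)&(P[...,2]<.142)).astype(np.uint8))
for i in range(1,n):
    if s[i,4]>40:
        Q=P[l==i]; (x,y),rd=cv2.minEnclosingCircle(Q[:,:2].astype(np.float32)); d=np.array([x,y])-g['stud']; k=np.linalg.norm(d,axis=1).argmin()
        top=Q[Q[:,2]>np.percentile(Q[:,2],95)-.003]
        print('nut',k+1,np.round([x,y],4),'ang',np.degrees(np.arctan2(*d[k][::-1])).round(1),'ztop med',np.median(top[:,2]).round(4))
m=ok&(P[...,2]>.055)&(P[...,2]<.085)&(np.linalg.norm(P[...,:2]-[.571,.0036],axis=-1)<.05)
A=np.c_[P[m][:,:2]-[.571,.0036],np.ones(m.sum())]; print('plate plane',np.linalg.lstsq(A,P[m][:,2],rcond=None)[0].round(4))
```

```text
released t 63.02
63.8167
nut 1 [0.654  0.0076] ang -88.2 ztop med 0.1288
nut 2 [ 0.5756 -0.0713] ang 169.7 ztop med 0.1289
nut 4 [0.5648 0.0933] ang 12.6 ztop med 0.1287
nut 3 [ 0.4734 -0.0042] ang 114.9 ztop med 0.1289
plate plane [-0.0029 -0.0018  0.0697]
```

View pics/end.png

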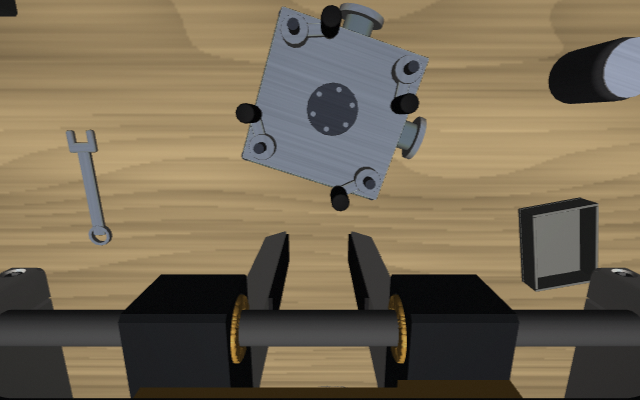

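```bash
python3 -c "
from h import *
print(r.get_obs()['ft_force'].round(2)); r.sign_off(); print(r.get_obs()['t'])"
```

```text
[-0.71 -0.15 -0.23]
the job is handed in; nothing more can be done
the job is handed in; nothing more can be done
```

I tightened all four nuts in cross order (1, 3, 2, 4), let go of the handles and handed the job in at about 64 s. No verdict is reported.

I gripped each handle and turned it clockwise along its circle. I stopped each one when the handle force reached 8.4 to 8.8 N, after the clear rise that marks pull-up.

| Nut | Commanded turn | Force at stop |
|---|---|---|
| 1 | 181° | 8.7 N |
| 3 | 243° | 8.8 N |
| 2 | 163° | 8.4 N |
| 4 | 216° | 8.5 N |

**Checks after letting go**
- **Handle tops:** all four stand within 0.2 mm of each other, at 128.7 to 128.9 mm by the wrist camera. The nut positions suggest the camera reads about 1.2 mm low, so I take this as about 130 mm. It does not confirm the 130.2 mm limit directly.
- **Ease-back:** nuts 1, 2 and 3 eased back about 2 to 6°, nut 4 about 1°. All are still at or just past where they pulled up. Nut 3 is closest, at about its pull-up point.
- **Plate:** it looks level, with a slope of about 0.003 rad.
- **Bystanders:** the tray, tin and spanner look unmoved in the last wrist picture. I judged this by eye and did not measure it.
- **Robot:** the gripper is clear of everything, with no contact force.

**Things that did not match**
- Nut 3 turned a little further than the stated 0.62 turn before pulling up: about 0.63 turn actual, 0.65 commanded.
- While I turned nut 3, the upward force on the tool rose to about 18 N. I did not find out why.

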